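# Fill the pot carrier and lay its retaining bar

### The job

Stand the two loose small pots in the empty places of the green carrier so that three stand upright in a row, then lay the wooden retaining bar, grip upwards, across the carrier over them: one end tucked well into the pocket under the hood, the other down in the notch of the yellow sliding plate, wherever that plate has been left, so that the bar lies level on both. Feel it fully down before you let it go, do not let it drop in, and leave the other things on the bench alone.

Things in the scene. Friction and masses are not known exactly. Their poses are not given: they have to be found in the camera images.
- carrier: green plastic pot carrier screwed to the bench. Origin on the bench under its centre; its y runs lengthwise, x across, z up. Floor at height 6, three places in a row (cell0..2) parted by low walls up to 18 high. Hood end at +y, notched yellow plate at -y. Heights are above the bench.
- hood (a point): hood end: centre of the pocket's mouth, on the seat (carrier y 83, height 69). The solid end block spans y 83 to 104, its seat at height 69; the pocket above is open to -y, its back stop is at y 100; it is 26 wide (x) and 22 high: hood underside at 91, top at 99, hood 60 wide.
- plate_mid (a point): fixed point of the carrier, NOT of the plate: x 0, y -89.5, height 69. The upright yellow plate (y -95 to -84, 110 wide, top at 87) has a notch mid-width, 20 wide, its bottom (seat) at 69. The plate slides in x and was left up to 26 either side of this point; where is not reported: look or feel. It is stiff (40 N). A bar missing the notch rides on the top, 18 too high there.
- cell0 (a point): centre of the floor of the place next to the hood end (carrier y +54), height 6; empty at the start. A place is about 50 by 50.
- cell1 (a point): centre of the floor of the middle place (carrier y 0), height 6; holds pot_c at the start
- cell2 (a point): centre of the floor of the place next to the yellow plate (carrier y -54), height 6; empty at the start
- pot_a: small terracotta pot, upright, open at the top: 60 tall, rim 50 across (a straight band over the top 16), tapering to 36 across at the foot, wall 4, 90 g. Origin at the centre of its underside, z up. Starts on the bench.
- pot_b: small terracotta pot, upright, open at the top: 60 tall, rim 50 across (a straight band over the top 16), tapering to 36 across at the foot, wall 4, 90 g. Origin at the centre of its underside, z up. Starts on the bench.
- pot_c: small terracotta pot, upright, open at the top: 60 tall, rim 50 across (a straight band over the top 16), tapering to 36 across at the foot, wall 4, 90 g. Origin at the centre of its underside, z up. Starts in the middle place of the carrier; its rim then stands at height 66.
- bar: dark wooden retaining bar 200 long (along its y), 16 wide (x), 12 thick, lying flat on the bench, with an orange upright grip block on top at mid-length: 60 long, 16 wide (x), from height 12 to 38. The same both ways round. About 160 g. Origin at the centre of its underside, z up (grip side).
- mister: bystander: green glass pump mister with a white press button top, 72 across, 170 tall; origin under its centre
- rake: bystander: steel hand rake lying with a wooden handle, 235 long along its x (tines at +x); origin on the bench near its middle
- tin: bystander: seed tin with a paper label, 60 across, 85 tall, standing near the loose pots; origin under its centre
Not all that is in view belongs to the job. Leave any pink or turquoise look-alike of the pot_a alone. Leave any purple look-alike of the pot_c alone.

How it is judged:
On the way, in this order (a step that is already met when the one before it is completed fails the run):
1. all three places of the carrier hold an upright pot, let go (((horizontal distance between pot_a and cell0 below 0.01 m and z of pot_a in the frame of carrier below 0.01 m and angle between pot_a's own z axis and vertical below 0.08 rad and contact force between pot_a and the fingers below 0.05 N) or (horizontal distance between pot_b and cell0 below 0.01 m and z of pot_b in the frame of carrier below 0.01 m and angle between pot_b's own z axis and vertical below 0.08 rad and contact force between pot_b and the fingers below 0.05 N) or (horizontal distance between pot_c and cell0 below 0.01 m and z of pot_c in the frame of carrier below 0.01 m and angle between pot_c's own z axis and vertical below 0.08 rad and contact force between pot_c and the fingers below 0.05 N)) and ((horizontal distance between pot_a and cell1 below 0.01 m and z of pot_a in the frame of carrier below 0.01 m and angle between pot_a's own z axis and vertical below 0.08 rad and contact force between pot_a and the fingers below 0.05 N) or (horizontal distance between pot_b and cell1 below 0.01 m and z of pot_b in the frame of carrier below 0.01 m and angle between pot_b's own z axis and vertical below 0.08 rad and contact force between pot_b and the fingers below 0.05 N) or (horizontal distance between pot_c and cell1 below 0.01 m and z of pot_c in the frame of carrier below 0.01 m and angle between pot_c's own z axis and vertical below 0.08 rad and contact force between pot_c and the fingers below 0.05 N)) and ((horizontal distance between pot_a and cell2 below 0.01 m and z of pot_a in the frame of carrier below 0.01 m and angle between pot_a's own z axis and vertical below 0.08 rad and contact force between pot_a and the fingers below 0.05 N) or (horizontal distance between pot_b and cell2 below 0.01 m and z of pot_b in the frame of carrier below 0.01 m and angle between pot_b's own z axis and vertical below 0.08 rad and contact force between pot_b and the fingers below 0.05 N) or (horizontal distance between pot_c and cell2 below 0.01 m and z of pot_c in the frame of carrier below 0.01 m and angle between pot_c's own z axis and vertical below 0.08 rad and contact force between pot_c and the fingers below 0.05 N))), for 0.2 s.
2. the bar is lowered level into the pocket and the notch while still held (x of bar in the frame of carrier between -0.018 and 0.018 m and y of bar in the frame of carrier between -0.014 and 0.005 m and z of bar in the frame of carrier between 0.064 and 0.0755 m and angle between bar's own z axis and vertical below 0.05 rad and contact force between bar and the fingers above 0.5 N), for 0.05 s.
3. the bar lies level in the hood pocket and in the notch, let go (x of bar in the frame of carrier between -0.018 and 0.018 m and y of bar in the frame of carrier between -0.01 and 0.004 m and z of bar in the frame of carrier between 0.065 and 0.0725 m and angle between bar's own z axis and vertical below 0.04 rad and angle between the y axis of bar and the y axis of carrier, either way round below 0.18 rad and contact force between bar and the fingers below 0.05 N), for 0.2 s.
At the end, for the whole second after the job is handed in: Each place holds a pot on its floor (4 mm), centred within 10 mm, upright within 0.08 rad; the bar lies grip up, level (0.04 rad), on both seats, underside 65 to 72.5 mm high, centre within 18 mm across and -10 to +4 mm along the carrier, aligned within 0.18 rad; all released and at rest (all of step 1 and all of step 3 and linear speed of each of bar, pot_a, pot_b, pot_c below 0.02 m/s); the robot touches nothing.
It fails at once if a bystander (mister, rake or tin) is shifted by more than 30 mm (distance of any of mister, rake, tin from where it was at the start of the episode above 0.03 m).
It fails at once if a small pot is tipped over (angle between any of pot_a, pot_b, pot_c's own z axis and vertical above 0.8 rad).
It also fails if it takes over 72 s, if anything falls off the work surface, if the arm or the gripper's body presses on something with over 40 N, if the wrist force passes 120 N, or if a joint passes its speed limit or range.

### The arm

A 6-joint arm with a two-finger parallel gripper is mounted at the origin on the work surface. World frame = base frame: x ahead of the robot, y to its left, z up, the work surface at z = 0. Lengths are in m, angles in rad, forces in N, time in s.
With the tool pointing down it reaches from about 0.225 to 0.875 m from the base axis. Payload 3.4 kg.
Tool frame: the origin (TCP) lies at the very end of the fingers, on their centre line; the grasp point (between the pads) lies 19 mm behind it (manip.tcp_to_grasp is the distance from the TCP to the grasp point, in m); z points along the fingers, y is the line along which they close (so a half turn about z gives the same grasp; the last joint's range is limited). The gripper opens to 85 mm and grips with 20 to 120 N. Pads are 22 mm wide; open, the fingers measure 114 mm over their backs; the gripper's body (76 mm by 85 mm) begins 54 mm behind the grasp point. The pads swing forward as they close: fully open they stand 13 mm farther back than shut.
Start: joints at [-1.303, 0.276, 1.505, -0, 1.361, -0.121], TCP at [0.218, -0.532, 0.196] pointing down, gripper open.
Joint ranges: [-2.89, 2.89], [-0.75, 2.08], [0.22, 2.7], [-1.18, 4.32], [0.11, 2.71], [-2.7, 2.7]. Speed limits (rad/s): [2.57, 2.57, 3.14, 3.14, 3.14, 3.14].

### API

Orientations are given as a unit quaternion [w, x, y, z].
In Python, from rig import status, get_image, job, manip gives the robot as it stands.
- The arm moves only by the tool apply_moves, never from a script. Its arguments are lists of equal length, an entry for each row: "xyz": the shift along the tool's x, y, z each as a share of 0.3 m, from -1 to 1, a list of three; "rot": the turn, a rotation vector about the tool's x, y, z each as a share of 60 degrees, from -1 to 1, a list of three; "hand": the opening, from -1 (shut) to 1 (fully open). A call has 1 to 8 rows; each row shifts and turns the commanded pose from where the row before left it, along the tool's axes as they then stand; what a row does not reach is not made up. A row lasts 1/8 s, in which the tool goes at most 62.5 mm and 10.7 degrees, less where a joint would pass 70% of its speed; a pose out of reach is approached as far as the arm can. A call with a number of a shift or a turn outside -1 to 1 is refused whole. A call with a gripper value outside its range is refused whole. The fingers move at their own pace and stop on an object; "force" is the grip in N (left out, the last holds). Time passes only in rows, so rows that do not move let the fingers close. It gives the time, the measured TCP pose, the force, the opening and the grip force at its end, in the units of the state.
- status.get_state(): the state, without advancing time (a new reading comes with each control period).
- get_image(name): name is "side" or "top" or "wrist"; returns a dict with "pixels" (480x640x3 uint8, red, green, blue), "fovy" (degrees; the focal length in pixels is half the picture's height over the tangent of half this angle, whatever the lens; pixels are square), "cx", "cy" (the principal point, pixels), "dist" ([k1, k2, p1, p2, k3] as OpenCV has them; the pictures are not rectified), "origin" and "orientation" of the camera in the world; the wrist camera has in their place "tool_from_camera" (4x4, takes a point from camera to tool coordinates, whose origin is the TCP and whose axes are the flange's). Camera axes: x right, y down, z forward; pixel columns grow to the right and rows downward; lengths in m; the calibration is good to about 2 mm. A picture is of the moment at which its call begins: read the wrist's pose just before it. There is no depth.
- job.sign_off(): hands the job in; it is judged then, once.
The state is a dict: "clock": time; "qpos": joint angles; "qd": joint speeds; "effort": joint torques, N m; "position": TCP position; "ee_rot": TCP orientation; "contact_force": force on the tool from outside, world axes, zero at the start; "moment": the same for the moment, N m; "width": finger opening in m; "gripper_force": force on a finger pad.
Only numpy, scipy, OpenCV 4.12 (cv2) and the standard library are available. Lean on these libraries where they do the work, as an engineer would, in place of code of your own. Each camera call takes 0.05 s, during which the arm holds its last target. There are 200 camera calls.

## Working session

There is one attempt and no reset: what is moved stays moved. The work goes in short steps, Python scripts to look and compute and a tool call to move; the robot and the scene stay as the last step left them, time stands still between calls to the robot, and variables do not carry over. Pictures are saved under pics/ and viewed, at most 10 in all, crops included, and the job is handed in when it is done.

Besides the shell and the picture viewer there is one more tool, called after "Request:" in YAML: its name, and indented under it one key for each argument. apply_moves: Moves the arm, as the interface text tells. Its arguments: {"type":"object","properties":{"xyz":{"type":"array","items":{"type":"array","items":{"type":"number","minimum":-1,"maximum":1}}},"rot":{"type":"array","items":{"type":"array","items":{"type":"number","minimum":-1,"maximum":1}}},"hand":{"type":"array","items":{"type":"number"}},"force":{"type":"number"}},"required":["xyz","rot","hand"]}

```bash
mkdir -p pics; ls
cat > h.py <<'E'
import numpy as np, cv2
from rig import status, get_image, job, manip
from scipy.spatial.transform import Rotation as R
def q2R(q): return R.from_quat([q[1],q[2],q[3],q[0]]).as_matrix()
def cam(name):
    s=status.get_state(); im=get_image(name)
    f=240/np.tan(np.radians(im["fovy"])/2)
    K=np.array([[f,0,im["cx"]],[0,f,im["cy"]],[0,0,1]])
    if "origin" in im: Rm=q2R(im["orientation"]); o=np.array(im["origin"])
    else:
        T=np.array(im["tool_from_camera"]); Rt=q2R(s["ee_rot"])
        Rm=Rt@T[:3,:3]; o=np.array(s["position"])+Rt@T[:3,3]
    return dict(px=im["pixels"],K=K,d=np.array(im["dist"],float),R=Rm,o=o)
def at(c,uv,z):
    p=cv2.undistortPoints(np.array(uv,float).reshape(-1,1,2),c["K"],c["d"]).reshape(-1,2)
    r=np.c_[p,np.ones(len(p))]@c["R"].T
    z=np.broadcast_to(z,len(p))
    return c["o"]+r*((z-c["o"][2])/r[:,2])[:,None]
def proj(c,P):
    P=np.array(P,float).reshape(-1,3); Rc=c["R"].T
    return cv2.projectPoints(P,cv2.Rodrigues(Rc)[0],-Rc@c["o"],c["K"],c["d"])[0].reshape(-1,2)
def save(c,fn): cv2.imwrite("pics/"+fn,cv2.cvtColor(c["px"],cv2.COLOR_RGB2BGR)); np.save("pics/"+fn+".npy",c,allow_pickle=True)
def load(fn): return np.load("pics/"+fn+".npy",allow_pickle=True).item()
E
python3 - <<'E'
from h import *
for n in("top","side"):
    c=cam(n); save(c,n+".png"); print(n,c["K"].round(1).tolist(),c["d"],c["o"],c["R"].round(3).tolist())
c=cam("wrist"); save(c,"wrist.png"); print(c["K"][0],c["o"],c["R"].round(2).tolist())
s=status.get_state(); print(s["position"],s["ee_rot"],s["width"],s["contact_force"],q2R(s["ee_rot"]).round(3), manip.tcp_to_grasp)
E
```

```text
pics
top [[445.1, 0.0, 314.3], [0.0, 445.1, 245.7], [0.0, 0.0, 1.0]] [-0.03047319  0.          0.          0.          0.        ] [ 0.5011595  -0.01728322  1.0151861 ] [[-0.015, -0.997, 0.077], [-1.0, 0.014, -0.004], [0.003, -0.077, -0.997]]
side [[620.7, 0.0, 318.5], [0.0, 620.7, 232.8], [0.0, 0.0, 1.0]] [-0.17398243  0.          0.          0.          0.        ] [0.37891551 0.77713917 1.12406841] [[-0.969, -0.199, 0.148], [-0.249, 0.764, -0.595], [0.005, -0.613, -0.79]]
[413.38834332   0.         314.46835751] [ 0.28454334 -0.50366212  0.37412821] [[0.38, -0.89, -0.26], [-0.93, -0.36, -0.11], [-0.0, 0.28, -0.96]]
[ 0.21785496 -0.53164658  0.19574235] [-7.18087184e-04  9.81165737e-01  1.93166454e-01 -3.80494309e-05] 0.08536434626967228 [ 0.35568079 -0.32011105  0.76086118] [[ 0.925  0.379 -0.   ]
 [ 0.379 -0.925  0.001]
 [ 0.    -0.001 -1.   ]] 0.0187
```

View pics/top.png

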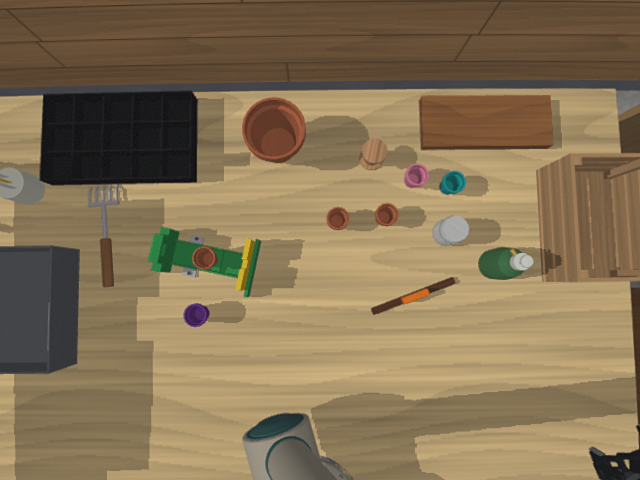

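View pics/side.png

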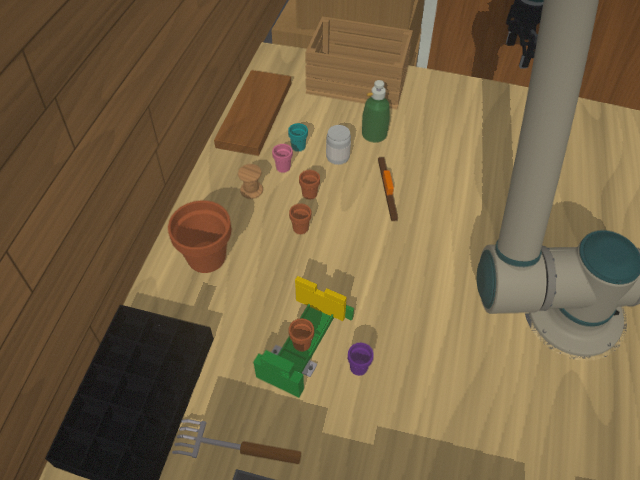

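The top view shows terracotta pots at (338,218) and (386,214), with pot_c in the carrier at (204,258). The pink (416,175), teal (453,182) and purple (196,315) look-alikes stay put. The bar is at (415,296), the carrier's hood is at about (163,250) and its yellow plate at about (248,267). The two plain terracotta pots fit the description, and I'll confirm that in a crop.

Run:
```python
from h import *
t=load("top.png"); s=load("side.png")
# rough positions
print("pots top", at(t,[(338,217),(386,213),(204,257)],[.055,.055,.06]).round(3).tolist())
print("pots side", at(s,[(300,212),(310,177),(301,327)],[.055,.055,.06]).round(3).tolist())
print("bar ends", at(t,[(374,311),(458,281)],.012).round(3).tolist())
print("bar side", at(s,[(381,158),(394,219)],.012).round(3).tolist())
a=cv2.resize(t["px"][200:330,140:300],None,fx=2.5,fy=2.5,interpolation=cv2.INTER_CUBIC)
b=cv2.resize(s["px"][265:405,235:395],None,fx=2.5,fy=2.5,interpolation=cv2.INTER_CUBIC)
d=cv2.resize(t["px"][160:325,320:480],None,fx=1.7,fy=1.7,interpolation=cv2.INTER_CUBIC)
e=cv2.resize(s["px"][110:240,255:415],None,fx=1.7,fy=1.7,interpolation=cv2.INTER_CUBIC)
W=np.zeros((600,800,3),np.uint8)
W[0:325,0:400]=a; W[0:350,400:800]=b
d=d[:250]; W[350:350+len(d),0:272]=d; W[350:350+len(e),400:672]=e
cv2.imwrite("pics/crop.png",W[:,:,::-1])
```

```text
pots top [[0.637, -0.074, 0.055], [0.645, -0.179, 0.055], [0.554, 0.216, 0.06]]
pots side [[0.635, -0.075, 0.055], [0.64, -0.184, 0.055], [0.554, 0.209, 0.06]]
bar ends [[0.43, -0.153, 0.012], [0.494, -0.345, 0.012]]
bar side [[0.495, -0.331, 0.012], [0.429, -0.144, 0.012]]
```

View pics/crop.png

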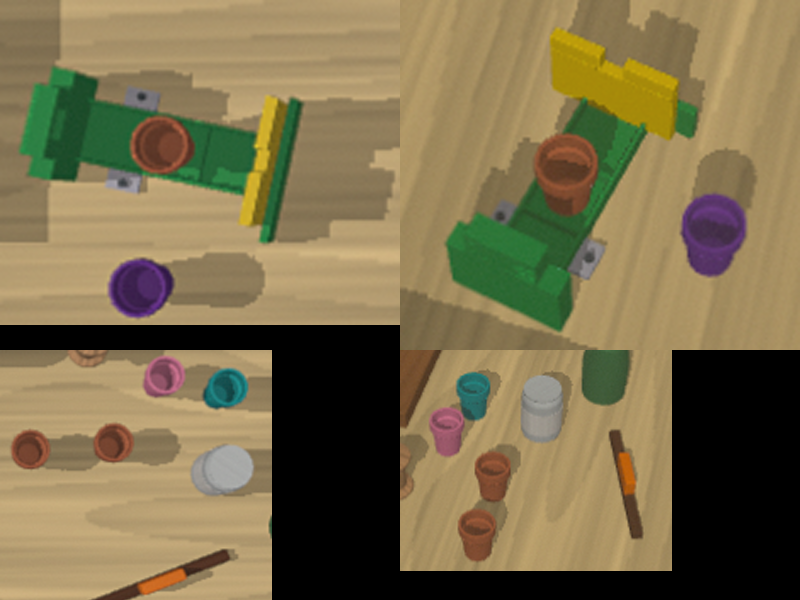

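The crop confirms two plain terracotta pots beside the tin, with pink and teal decoys farther back. The plate notch is visible and is shifted toward carrier +x. Next I go to a vantage point over the pots and bar.

Request:
apply_moves:
  xyz:
    - [0, 0, -0.08]
    - [0, 0, -0.08]
    - [0, 0, -0.08]
    - [0, 0, -0.08]
    - [0, 0, -0.08]
    - [0, 0, -0.08]
  rot:
    - [0, 0, -0.16]
    - [0, 0, -0.16]
    - [0, 0, -0.16]
    - [0, 0, -0.16]
    - [0, 0, -0.16]
    - [0, 0, -0.16]
  hand: [1, 1, 1, 1, 1, 1]

```text
clock: 0.9
position: [0.2179, -0.5319, 0.3408]
ee_rot: [-0.0, 0.765, 0.644, 0.0]
contact_force: [0.3, -0.2, 0.1]
width: 0.0853
gripper_force: 0.0
```

Request:
apply_moves:
  xyz:
    - [0.16, 0.116, 0]
    - [0.16, 0.116, 0]
    - [0.16, 0.116, 0]
    - [0.16, 0.116, 0]
    - [0.16, 0.116, 0]
    - [0.16, 0.116, 0]
    - [0.16, 0.116, 0]
    - [0.16, 0.1, 0]
  rot:
    - [0, 0, 0]
    - [0, 0, 0]
    - [0, 0, 0]
    - [0, 0, 0]
    - [0, 0, 0]
    - [0, 0, 0]
    - [0, 0, 0]
    - [0, 0, 0]
  hand: [1, 1, 1, 1, 1, 1, 1, 1]

```text
clock: 1.9
position: [0.556, -0.2006, 0.34]
ee_rot: [-0.0, 0.767, 0.642, -0.0]
contact_force: [0.2, -1.3, -0.4]
width: 0.0855
gripper_force: 0.0
```

Run:
```python
from h import *
cam("wrist");cam("wrist");c=cam("wrist"); save(c,"w1.png"); print(status.get_state()["position"])
```

```text
[ 0.55604819 -0.19988934  0.33947158]
```

Request:
apply_moves:
  xyz:
    - [0.19, -0.035, 0]
    - [0.19, -0.035, 0]
    - [0.19, -0.035, 0]
    - [0.19, -0.035, 0]
    - [0.19, -0.035, 0]
    - [0.19, -0.035, 0]
    - [0.19, -0.035, 0]
    - [0, 0, 0]
  rot:
    - [0, 0, 0]
    - [0, 0, 0]
    - [0, 0, 0]
    - [0, 0, 0]
    - [0, 0, 0]
    - [0, 0, 0]
    - [0, 0, 0]
    - [0, 0, 0]
  hand: [1, 1, 1, 1, 1, 1, 1, 1]

```text
clock: 3.05
position: [0.552, 0.2058, 0.3398]
ee_rot: [-0.0, 0.765, 0.644, -0.0]
contact_force: [-0.2, -0.3, -0.8]
width: 0.0853
gripper_force: 0.0
```

Run:
```python
from h import *
cam("wrist");cam("wrist");c=cam("wrist"); save(c,"w2.png"); print(status.get_state()["position"])
a=load("w1.png")["px"]
# compose at reduced size
W=np.vstack([cv2.resize(x,None,fx=1,fy=1) for x in (c["px"],)])
cv2.imwrite("pics/w2v.png",cv2.resize(W,(800,600),interpolation=cv2.INTER_CUBIC)[:,:,::-1])
```

```text
[0.55260596 0.20175141 0.34025477]
```

View pics/w1.png

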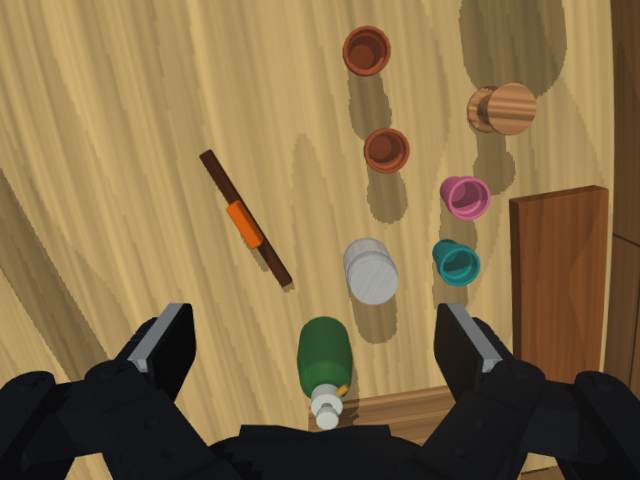

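View pics/w2v.png

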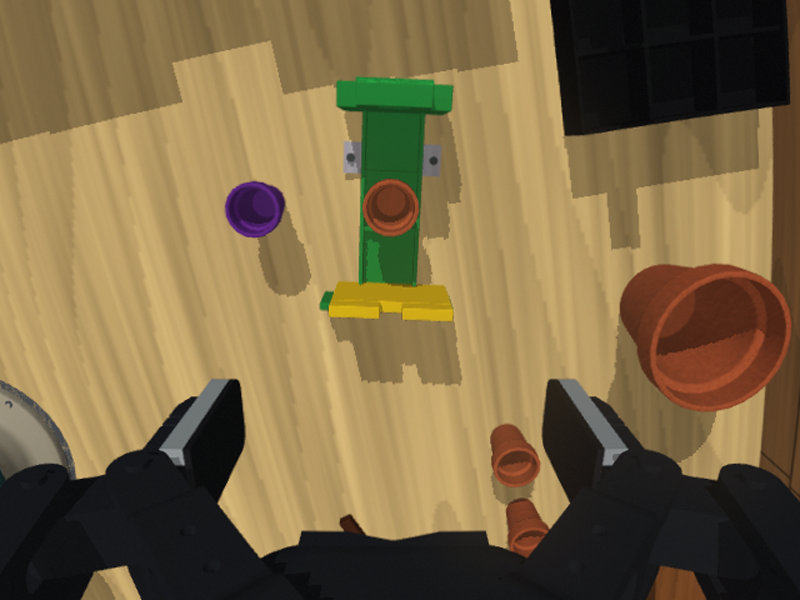

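Run:
```python
from h import *
c=load("w2.png")["px"]
a=cv2.resize(c[55:100,255:375],None,fx=6.6,fy=6.6,interpolation=cv2.INTER_CUBIC)
b=cv2.resize(c[215:262,250:370],None,fx=6.6,fy=6.6,interpolation=cv2.INTER_CUBIC)
W=np.vstack([a,b])[:600]; print(a.shape,b.shape); cv2.imwrite("pics/z2.png",W[:,:,::-1])
```

```text
(297, 792, 3) (310, 792, 3)
```

View pics/z2.png

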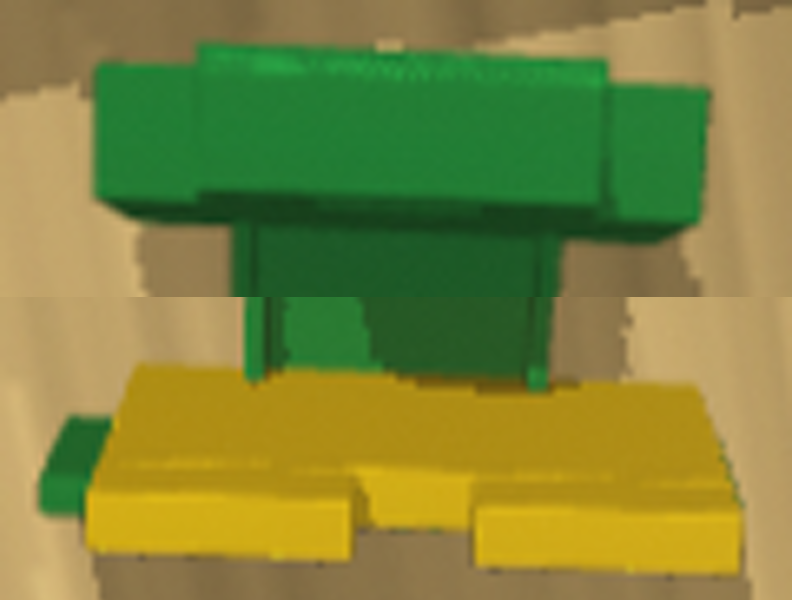

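```bash
cat > fit.py <<'E'
from h import *
from scipy.optimize import least_squares
c=load("w2.png"); t=load("top.png")
def A(x,y): return [255+(x+.5)/6.6-.5,55+(y+.5)/6.6-.5]
def B(x,y): return [250+(x+.5)/6.6-.5,215+(y-297+.5)/6.6-.5]
hd=[A(200,190),A(604,206)]; hp=[(-30,83,99),(30,83,99)]
pl=[B(88,489),B(352,501),B(475,508),B(741,515),B(90,553),B(350,560),B(475,566),B(738,574)]
pp=[(-55,-84,87),(-10,-84,87),(10,-84,87),(55,-84,87),(-55,-95,87),(-10,-95,87),(10,-95,87),(55,-95,87)]
def W(P,q): 
    P=np.array(P,float)/1000; a=q[2]; return P@np.array([[np.cos(a),np.sin(a),0],[-np.sin(a),np.cos(a),0],[0,0,1]])+[q[0],q[1],0]
def res(q):
    P2=np.array(pp,float); P2[:,0]+=q[3]*1000
    return np.r_[proj(c,W(hp,q))-hd, proj(c,W(P2,q))-pl].ravel()
r=least_squares(res,[.554,.21,-.17,0]); print(r.x.round(4), r.fun.reshape(-1,2).round(1).tolist())
q=r.x
for sgn in(1,): print("front hood width",np.linalg.norm(np.diff(at(c,hd,.099),axis=0)),"plate",np.linalg.norm(np.diff(at(c,[pl[0],pl[3]],.087),axis=0)))
for n,p in(("cell0",(0,54,6)),("cell1",(0,0,6)),("cell2",(0,-54,6)),("mouth",(0,83,69)),("notch",(q[3]*1000,-89.5,69))): print(n,W([p],q).round(4))
# pots by terracotta mask in w1: rim ellipse
w=load("w1.png"); hsv=cv2.cvtColor(w["px"],cv2.COLOR_RGB2HSV)
def blob(m,roi):
    x0,y0,x1,y1=roi; k=np.zeros_like(m); k[y0:y1,x0:x1]=m[y0:y1,x0:x1]
    cs,_=cv2.findContours(k,cv2.RETR_EXTERNAL,cv2.CHAIN_APPROX_NONE); return max(cs,key=cv2.contourArea)
m=((hsv[...,0]<12)&(hsv[...,1]>120)).astype(np.uint8)
for cam_,roi in((w,(335,15,400,85)),(w,(355,120,415,180))):
    ct=blob(m,roi); pts=ct.reshape(-1,2).astype(float)
    # silhouette fit: hull of rim top/bottom + foot circles
    th=np.linspace(0,2*np.pi,60,endpoint=False)
    def sil(p):
        C=[np.c_[p[0]+r*np.cos(th),p[1]+r*np.sin(th),0*th+z] for r,z in((.025,.06),(.025,.044),(.018,0))]
        return cv2.convexHull(proj(cam_,np.vstack(C)).astype(np.float32))
    h=cv2.convexHull(ct)
    def f(p):
        s=sil(p); return [abs(cv2.pointPolygonTest(s,(float(a),float(b)),True)) for a,b in h.reshape(-1,2)]
    x0=at(cam_,[pts.mean(0)],.05)[0,:2]
    rr=least_squares(f,x0,diff_step=1e-3); print("pot",rr.x.round(4),np.mean(rr.fun).round(2))
mo=((hsv[...,0]>8)&(hsv[...,0]<18)&(hsv[...,1]>200)&(hsv[...,2]>150)).astype(np.uint8)
ct=blob(mo,(215,190,275,260)); print("grip",cv2.minAreaRect(ct))
mb=((w["px"].astype(int).sum(2)<170)).astype(np.uint8); b2=blob(mb|mo,(190,140,305,300)); rc=cv2.minAreaRect(b2); print("bar",rc)
bp=cv2.boxPoints(cv2.minAreaRect(b2)); P=at(w,bp,.012); print(P.round(4).tolist())
E
python3 fit.py
```

```text
[ 0.5528  0.2187 -0.2161  0.0033] [[-0.4, 0.5], [0.4, 0.5], [-0.5, 0.0], [0.5, -0.3], [0.0, -0.7], [0.5, -0.3], [-0.8, -0.2], [0.5, 0.2], [-0.4, -0.0], [0.3, 0.2]]
front hood width 0.05922907521734954 plate 0.10888290211592311
cell0 [[0.5644 0.2714 0.006 ]]
cell1 [[0.5528 0.2187 0.006 ]]
cell2 [[0.5412 0.1659 0.006 ]]
mouth [[0.5706 0.2998 0.069 ]]
notch [[0.5368 0.1306 0.069 ]]
pot [ 0.6349 -0.0703] 0.82
pot [ 0.6419 -0.1774] 0.75
grip ((242.81346130371094, 225.16934204101562), (49.2437858581543, 13.62299633026123), 60.572540283203125)
bar ((243.31886291503906, 219.49493408203125), (155.50973510742188, 18.853578567504883), 57.90740966796875)
[[0.4162, -0.1516, 0.012], [0.4384, -0.1434, 0.012], [0.5059, -0.3292, 0.012], [0.4822, -0.3398, 0.012]]
```

```bash
cat > go.py <<'E'
from h import *
import sys
# usage: x y z yaw_deg(of tool y axis)
def go(x,y,z,yaw,s=None):
    s=s or status.get_state(); Rt=q2R(s["ee_rot"]); p=np.array(s["position"])
    d=Rt.T@(np.array([x,y,z])-p)
    a=np.radians(yaw); Y=np.array([np.cos(a),np.sin(a),0]); Z=np.array([0,0,-1.]); X=np.cross(Y,Z)
    rv=R.from_matrix(Rt.T@np.c_[X,Y,Z]).as_rotvec()
    print("pos",p.round(4),"d/0.3",(d/.3).round(4),"rot",(rv/np.radians(60)).round(4),"rows",round(np.linalg.norm(d)/.0625,1),"F",np.round(s["contact_force"],1),"w",round(s["width"],4),"g",round(s["gripper_force"],1),"t",s["clock"])
if __name__=="__main__": go(*map(float,sys.argv[1:5]))
E
python3 go.py .6352 -.0725 .11 -12.4
```

```text
pos [0.5526 0.2018 0.3403] d/0.3 [-0.8497  0.433   0.7689] rot [0.     0.0016 0.0365] rows 5.9 F [ 0.2  0.  -0.1] w 0.0851 g 0.0 t 3.2
```

Request:
apply_moves:
  xyz:
    - [-0.1214, 0.0619, 0.1098]
    - [-0.1214, 0.0619, 0.1098]
    - [-0.1214, 0.0619, 0.1098]
    - [-0.1214, 0.0619, 0.1098]
    - [-0.1214, 0.0619, 0.1098]
    - [-0.1214, 0.0619, 0.1098]
    - [-0.1214, 0.0619, 0.1098]
    - [0, 0, 0]
  rot:
    - [0, 0, 0]
    - [0, 0, 0]
    - [0, 0, 0]
    - [0, 0, 0]
    - [0, 0, 0]
    - [0, 0, 0]
    - [0, 0, 0]
    - [0, 0.0016, 0.0365]
  hand: [1, 1, 1, 1, 1, 1, 1, 1]

```text
clock: 4.2
position: [0.6335, -0.0754, 0.1067]
ee_rot: [-0.002, 0.781, 0.624, -0.002]
contact_force: [-0.7, -0.0, 0.2]
width: 0.0857
gripper_force: 0.0
```

```bash
python3 - <<'E'
from h import *
cam("wrist"); c=cam("wrist"); save(c,"p1.png")
hsv=cv2.cvtColor(c["px"],cv2.COLOR_RGB2HSV); m=((hsv[...,0]<12)&(hsv[...,1]>120)).astype(np.uint8)
n,l,st,ce=cv2.connectedComponentsWithStats(m)
for i in range(1,n):
    if st[i,4]>300: print(st[i],ce[i].round(0), at(c,[ce[i]],.058).round(4))
E
python3 go.py .6352 -.0725 .033 -12.4
```

```text
[ 494    0  146   46 4447] [580.  16.] [[0.7995 0.0186 0.058 ]]
[ 272  191   86   88 5836] [315. 235.] [[ 0.635  -0.0689  0.058 ]]
[ 324  323   76   97 5490] [359. 374.] [[ 0.6423 -0.1671  0.058 ]]
pos [ 0.6351 -0.0723  0.1098] d/0.3 [-0.0008  0.0008  0.256 ] rot [-0.0009 -0.0017 -0.0024] rows 1.2 F [ 0.2 -0.2 -0.6] w 0.0855 g 0.0 t 4.3
```

Request:
apply_moves:
  xyz:
    - [0.005, 0, 0.0853]
    - [0, 0, 0.0853]
    - [0, 0, 0.0853]
    - [0, 0, 0]
    - [0, 0, 0]
    - [0, 0, 0]
    - [0, 0, 0]
    - [0, 0, 0]
  rot:
    - [0, 0, 0]
    - [0, 0, 0]
    - [0, 0, 0]
    - [0, 0, 0]
    - [0, 0, 0]
    - [0, 0, 0]
    - [0, 0, 0]
    - [0, 0, 0]
  hand: [1, 1, 1, 1, -1, -1, -1, -1]
  force: 25

```text
clock: 5.3
position: [0.6363, -0.0688, 0.0335]
ee_rot: [-0.0, 0.779, 0.627, 0.001]
contact_force: [0.7, -0.0, 0.1]
width: 0.0125
gripper_force: 0.0
```

```bash
python3 go.py .6351 -.071 .15 -12.4
```

```text
pos [ 0.6363 -0.0688  0.0335] d/0.3 [-0.0074 -0.0021 -0.3882] rot [ 0.0007 -0.0015  0.0014] rows 1.9 F [ 0.7 -0.   0.1] w 0.0125 g 0.0 t 5.3
```

Run:
```python
from h import *
c=cam("wrist"); save(c,"p2.png"); s=cam("side"); t=cam("top"); save(s,"s2.png"); save(t,"t2.png")
a=c["px"]; b=cv2.resize(s["px"][140:280,240:380],(400,400)); 
W=np.zeros((600,800,3),np.uint8); W[:300,:400]=cv2.resize(a,(400,300)); W[:400,400:]=b; W[300:600,0:400]=cv2.resize(t["px"][150:285,290:470],(400,300))
cv2.imwrite("pics/v2.png",W[:,:,::-1]); print(status.get_state()["width"])
```

```text
3.109388946315074e-06
```

View pics/v2.png

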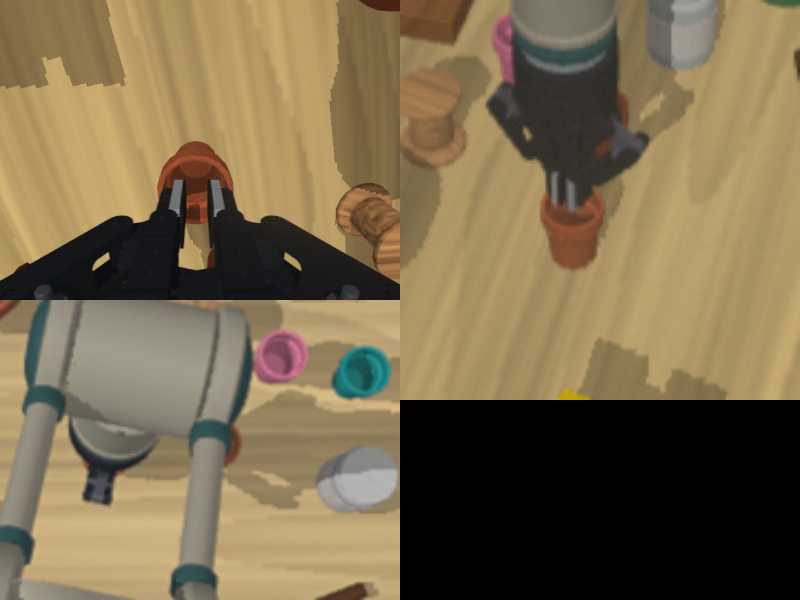

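The fingers shut on nothing. The pot still stands upright, just ahead of the fingers in tool +x. Locating it now.

Run:
```python
from h import *
for n in("p2.png","s2.png","p1.png"):
    c=load(n); hsv=cv2.cvtColor(c["px"],cv2.COLOR_RGB2HSV); m=((hsv[...,0]<12)&(hsv[...,1]>120)).astype(np.uint8)
    k,l,st,ce=cv2.connectedComponentsWithStats(m)
    for i in range(1,k):
        if st[i,4]>150 and not(n=="s2.png" and not(270<ce[i][0]<330)):
            x,y,w,h,a=st[i]; print(n,st[i].tolist(),"left/right@z.052",at(c,[(x,y+h/2),(x+w,y+h/2)],.055).round(4).tolist())
def show(n,P):
    c=load(n); th=np.linspace(0,2*np.pi,12,endpoint=False)
    q=proj(c,np.c_[P[0]+.025*np.cos(th),P[1]+.025*np.sin(th),0*th+.06]); print(n,"pred rim bbox",q.min(0).round(0),q.max(0).round(0)); q=proj(c,np.c_[P[0]+.018*np.cos(th),P[1]+.018*np.sin(th),0*th]); print(" foot",q.min(0).round(0),q.max(0).round(0))
show("p1.png",(.635,-.0705)); show("p2.png",(.635,-.0705)); show("s2.png",(.635,-.0705)); show("side.png",(.635,-.0705))
c=load("side.png"); print("tcp proj p2",proj(load("p2.png"),[[.6363,-.0688,.0335]]),proj(load("s2.png"),[[.6363,-.0688,.0335]]))
```

```text
p2.png [574, 0, 66, 18, 907] left/right@z.052 [[0.7523, 0.0206, 0.055], [0.7797, 0.0172, 0.055]]
p2.png [252, 226, 121, 133, 8108] left/right@z.052 [[0.6108, -0.0618, 0.055], [0.6599, -0.0725, 0.055]]
p2.png [332, 398, 13, 31, 300] left/right@z.052 [[0.6309, -0.129, 0.055], [0.6368, -0.1304, 0.055]]
s2.png [290, 206, 21, 28, 370] left/right@z.052 [[0.65, -0.0473, 0.055], [0.6049, -0.0591, 0.055]]
s2.png [289, 319, 25, 32, 506] left/right@z.052 [[0.5729, 0.2294, 0.055], [0.5259, 0.2171, 0.055]]
p1.png [494, 0, 146, 46, 4447] left/right@z.052 [[0.753, 0.0235, 0.055], [0.8379, 0.0102, 0.055]]
p1.png [272, 191, 86, 88, 5836] left/right@z.052 [[0.6103, -0.064, 0.055], [0.6595, -0.0751, 0.055]]
p1.png [324, 323, 76, 97, 5490] left/right@z.052 [[0.62, -0.1619, 0.055], [0.6688, -0.1734, 0.055]]
p1.png [81, 355, 23, 19, 188] left/right@z.052 [[0.4602, -0.1238, 0.055], [0.4766, -0.1268, 0.055]]
p1.png pred rim bbox [273. 197.] [358. 278.]
 foot [291. 190.] [340. 238.]
p2.png pred rim bbox [254. 248.] [374. 357.]
 foot [281. 225.] [346. 286.]
s2.png pred rim bbox [288. 204.] [310. 221.]
 foot [292. 223.] [307. 235.]
side.png pred rim bbox [288. 204.] [310. 221.]
 foot [292. 223.] [307. 235.]
tcp proj p2 [[315.40929087 276.14749893]] [[298.72277644 220.02986796]]
```

The pot has not moved: its predicted and observed outlines match. The fingers ended up shut inside it, so I'll back out, reopen, descend again and check each phase.

Request:
apply_moves:
  xyz:
    - [-0.007, -0.002, -0.15]
    - [0, 0, -0.15]
    - [0, 0, 0]
    - [0, 0, 0]
    - [0, 0, 0]
    - [0, 0, 0]
  rot:
    - [0, 0, 0]
    - [0, 0, 0]
    - [0, 0, 0]
    - [0, 0, 0]
    - [0, 0, 0]
    - [0, 0, 0]
  hand: [-1, -1, 1, 1, 1, 1]

```text
clock: 6.2
position: [0.6342, -0.0706, 0.1216]
ee_rot: [-0.002, 0.779, 0.627, -0.0]
contact_force: [0.7, 0.1, 0.9]
width: 0.0725
gripper_force: 0.0
```

Request:
apply_moves:
  xyz:
    - [0, 0, 0]
    - [0, 0, 0.1]
    - [0, 0, 0.1]
    - [0, 0, 0.09]
    - [0, 0, 0]
    - [0, 0, 0]
  rot:
    - [0, 0, 0]
    - [0, 0, 0]
    - [0, 0, 0]
    - [0, 0, 0]
    - [0, 0, 0]
    - [0, 0, 0]
  hand: [1, 1, 1, 1, 1, 1]

```text
clock: 6.95
position: [0.6359, -0.0708, 0.0369]
ee_rot: [0.0, 0.779, 0.627, 0.001]
contact_force: [-0.7, 0.2, 0.6]
width: 0.0854
gripper_force: 0.0
```

```bash
python3 go.py .635 -.0705 .033 -12.4
python3 - <<'E'
from h import *
c=cam("wrist"); save(c,"p3.png"); s=cam("side"); save(s,"s3.png")
W=np.zeros((600,800,3),np.uint8); W[:300,:400]=cv2.resize(c["px"],(400,300)); W[:560,400:]=cv2.resize(s["px"][140:280,250:350],(400,560))
cv2.imwrite("pics/v3.png",W[:,:,::-1])
E
```

```text
pos [ 0.6359 -0.0708  0.0369] d/0.3 [ 0.0004 -0.0031  0.013 ] rot [ 0.0014 -0.0015  0.0014] rows 0.1 F [-0.7  0.2  0.6] w 0.0854 g 0.0 t 6.95
```

View pics/v3.png

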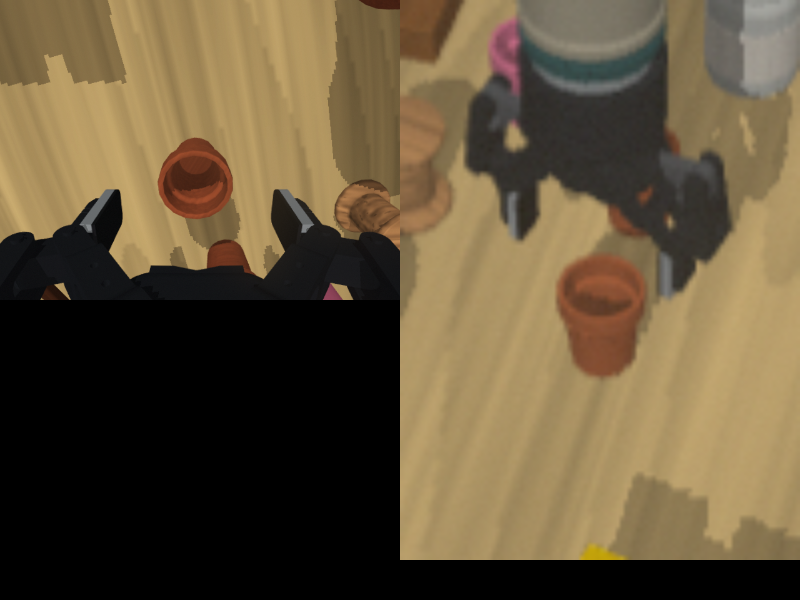

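Run:
```python
from h import *
w=load("p3.png"); s=load("s3.png")
# candidate tip points: scan y,z offset in tool frame; compare projections
for dz in(0,.013,.02,.03,.04):
    for dx in(0,-.02):
        a=np.radians(-12.4);Y=np.array([np.cos(a),np.sin(a),0]);X=np.array([-np.sin(a),np.cos(a),0])
        P0=np.array([.6359,-.0708,.0369])+[0,0,dz]+dx*X
        P=np.array([P0-.043*Y,P0+.043*Y]); print(dz,dx,"wrist",proj(w,P).round(0).tolist(),"side",proj(s,P).round(0).tolist())
```

```text
0 0 wrist [[223.0, 276.0], [408.0, 276.0]] side [[316.0, 225.0], [282.0, 212.0]]
0 -0.02 wrist [[226.0, 314.0], [405.0, 314.0]] side [[320.0, 219.0], [287.0, 206.0]]
0.013 0 wrist [[217.0, 287.0], [414.0, 287.0]] side [[316.0, 222.0], [282.0, 208.0]]
0.013 -0.02 wrist [[220.0, 328.0], [411.0, 328.0]] side [[320.0, 215.0], [286.0, 202.0]]
0.02 0 wrist [[213.0, 294.0], [418.0, 294.0]] side [[316.0, 220.0], [282.0, 206.0]]
0.02 -0.02 wrist [[217.0, 336.0], [414.0, 336.0]] side [[320.0, 213.0], [286.0, 200.0]]
0.03 0 wrist [[208.0, 304.0], [424.0, 304.0]] side [[316.0, 217.0], [282.0, 203.0]]
0.03 -0.02 wrist [[212.0, 348.0], [420.0, 348.0]] side [[320.0, 211.0], [286.0, 197.0]]
0.04 0 wrist [[201.0, 316.0], [430.0, 316.0]] side [[316.0, 214.0], [282.0, 200.0]]
0.04 -0.02 wrist [[206.0, 362.0], [426.0, 362.0]] side [[320.0, 208.0], [286.0, 194.0]]
```

The image shows the open fingertips about 37 mm above the reported TCP height, and about 23 mm above when shut. They therefore passed over the rim. I go 25 mm lower and close.

Request:
apply_moves:
  xyz:
    - [0, -0.003, 0.042]
    - [0, 0, 0.042]
    - [0, 0, 0]
    - [0, 0, 0]
    - [0, 0, 0]
    - [0, 0, 0]
    - [0, 0, 0]
  rot:
    - [0, 0, 0]
    - [0, 0, 0]
    - [0, 0, 0]
    - [0, 0, 0]
    - [0, 0, 0]
    - [0, 0, 0]
    - [0, 0, 0]
  hand: [1, 1, 1, -1, -1, -1, -1]
  force: 25

```text
clock: 7.92
position: [0.6346, -0.0705, 0.0115]
ee_rot: [-0.0, 0.779, 0.627, 0.001]
contact_force: [-0.0, -0.0, 3.0]
width: 0.0477
gripper_force: 25.7
```

```bash
python3 go.py .5644 .2714 .12 -12.4
```

```text
pos [ 0.6346 -0.0705  0.0115] d/0.3 [ 1.0641 -0.4712 -0.3605] rot [ 0.0011 -0.0015  0.0014] rows 5.8 F [-0. -0.  3.] w 0.0477 g 25.7 t 7.925
```

Request:
apply_moves:
  xyz:
    - [0, 0, -0.05]
    - [0, 0, -0.13]
    - [0, 0, -0.14]
    - [0, 0, -0.11]
    - [0, 0, 0]
  rot:
    - [0, 0, 0]
    - [0, 0, 0]
    - [0, 0, 0]
    - [0, 0, 0]
    - [0, 0, 0]
  hand: [-1, -1, -1, -1, -1]

```text
clock: 8.55
position: [0.6364, -0.0711, 0.1438]
ee_rot: [0.002, 0.779, 0.627, 0.003]
contact_force: [-0.1, -0.6, -0.3]
width: 0.0477
gripper_force: 26.1
```

```bash
python3 go.py .5644 .2714 .135 -12.4;  python3 - <<'E'
from h import *
for n in("side","wrist"):
    c=cam(n); save(c,"l_"+n+".png")
    hsv=cv2.cvtColor(c["px"],cv2.COLOR_RGB2HSV); m=((hsv[...,0]<12)&(hsv[...,1]>120)).astype(np.uint8)
    k,l,st,ce=cv2.connectedComponentsWithStats(m)
    for i in range(1,k):
        if st[i,4]>150: print(n,st[i].tolist())
s=status.get_state();p=np.array(s["position"]);th=np.linspace(0,6.28,13)
for h in(.04,.05,.06):
  for n in("side","wrist"):
    q=proj(load("l_"+n+".png"),np.c_[p[0]+.025*np.cos(th),p[1]+.025*np.sin(th),0*th+p[2]-.0115+h]);print(n,h,q.min(0).round(),q.max(0).round())
E
```

```text
pos [ 0.6364 -0.0711  0.1438] d/0.3 [ 1.0641 -0.4781  0.0274] rot [ 0.0072 -0.0015  0.0015] rows 5.6 F [-0.1 -0.6 -0.3] w 0.0477 g 26.1 t 8.55
side [287, 163, 33, 36, 767]
side [168, 201, 63, 72, 3340]
side [289, 319, 25, 31, 493]
wrist [466, 0, 174, 63, 8464]
wrist [246, 234, 140, 158, 16742]
wrist [98, 336, 28, 20, 291]
side 0.04 [287. 171.] [310. 188.]
wrist 0.04 [253. 244.] [374. 354.]
side 0.05 [287. 167.] [310. 184.]
wrist 0.05 [249. 252.] [378. 368.]
side 0.06 [287. 164.] [310. 181.]
wrist 0.06 [245. 262.] [382. 383.]
```

Request:
apply_moves:
  xyz:
    - [0.133, -0.0597, 0]
    - [0.133, -0.0597, 0]
    - [0.133, -0.0597, 0]
    - [0.133, -0.0597, 0]
    - [0.133, -0.0597, 0]
    - [0.133, -0.0597, 0]
    - [0.133, -0.0597, 0]
    - [0.133, -0.0597, 0]
  rot:
    - [0, 0, 0]
    - [0, 0, 0]
    - [0, 0, 0]
    - [0, 0, 0]
    - [0, 0, 0]
    - [0, 0, 0]
    - [0, 0, 0]
    - [0, 0, 0]
  hand: [-1, -1, -1, -1, -1, -1, -1, -1]

```text
clock: 9.65
position: [0.5605, 0.2726, 0.1382]
ee_rot: [-0.001, 0.779, 0.627, -0.001]
contact_force: [0.8, 0.0, -0.4]
width: 0.0473
gripper_force: 26.2
```

Request:
apply_moves:
  xyz:
    - [0, 0, 0]
    - [0, 0, 0]
  rot:
    - [0, 0, 0]
    - [0, 0, 0]
  hand: [-1, -1]

```text
clock: 9.9
position: [0.5613, 0.2712, 0.1387]
ee_rot: [-0.001, 0.779, 0.627, -0.001]
contact_force: [0.4, -0.5, -0.2]
width: 0.0471
gripper_force: 26.2
```

```bash
python3 go.py .5644 .2714 .021 -12.4
```

```text
pos [0.5613 0.2712 0.1387] d/0.3 [0.0031 0.0109 0.3924] rot [-0.0022  0.0007  0.0021] rows 1.9 F [ 0.4 -0.5 -0.2] w 0.0471 g 26.2 t 9.9
```

Request:
apply_moves:
  xyz:
    - [0.003, 0.01, 0.1]
    - [0, 0, 0.1]
    - [0, 0, 0.09]
    - [0, 0, 0.05]
    - [0, 0, 0.03]
    - [0, 0, 0.01]
    - [0, 0, 0]
  rot:
    - [0, 0, 0]
    - [0, 0, 0]
    - [0, 0, 0]
    - [0, 0, 0]
    - [0, 0, 0]
    - [0, 0, 0]
    - [0, 0, 0]
  hand: [-1, -1, -1, -1, -1, -1, -1]

```text
clock: 10.78
position: [0.5659, 0.2723, 0.0269]
ee_rot: [-0.0, 0.779, 0.627, 0.001]
contact_force: [0.2, -0.3, -1.0]
width: 0.0473
gripper_force: 26.2
```

```bash
python3 go.py .5644 .2714 .018 -12.4
```

```text
pos [0.5659 0.2723 0.0269] d/0.3 [-0.004  -0.0042  0.0298] rot [ 0.0009 -0.0021  0.0014] rows 0.1 F [ 0.2 -0.3 -1. ] w 0.0473 g 26.2 t 10.775
```

Request:
apply_moves:
  xyz:
    - [-0.002, -0.003, 0.009]
    - [0, 0, 0.007]
    - [0, 0, 0.004]
    - [0, 0, 0]
  rot:
    - [0, 0, 0]
    - [0, 0, 0]
    - [0, 0, 0]
    - [0, 0, 0]
  hand: [-1, -1, -1, -1]

```text
clock: 11.28
position: [0.5643, 0.2718, 0.0203]
ee_rot: [-0.001, 0.779, 0.627, 0.001]
contact_force: [0.1, 0.1, -1.2]
width: 0.0476
gripper_force: 26.2
```

Request:
apply_moves:
  xyz:
    - [0, 0, 0.005]
    - [0, 0, 0]
  rot:
    - [0, 0, 0]
    - [0, 0, 0]
  hand: [-1, -1]

```text
clock: 11.52
position: [0.5643, 0.2718, 0.0187]
ee_rot: [-0.001, 0.779, 0.627, 0.001]
contact_force: [-0.2, -0.6, -0.7]
width: 0.0476
gripper_force: 26.2
```

Request:
apply_moves:
  xyz:
    - [0, 0, 0.005]
    - [0, 0, 0]
  rot:
    - [0, 0, 0]
    - [0, 0, 0]
  hand: [-1, -1]

```text
clock: 11.78
position: [0.5646, 0.2719, 0.0175]
ee_rot: [-0.0, 0.779, 0.627, 0.001]
contact_force: [0.4, 0.3, -0.4]
width: 0.0475
gripper_force: 26.3
```

Request:
apply_moves:
  xyz:
    - [0, 0, 0.005]
    - [0, 0, 0]
  rot:
    - [0, 0, 0]
    - [0, 0, 0]
  hand: [-1, -1]

```text
clock: 12.02
position: [0.5648, 0.2721, 0.0174]
ee_rot: [-0.0, 0.779, 0.627, 0.001]
contact_force: [-0.0, -0.7, 8.1]
width: 0.0476
gripper_force: 26.8
```

Floor contact came at the expected height (8 N). Releasing and lifting.

Request:
apply_moves:
  xyz:
    - [0, 0, 0]
    - [0, 0, 0]
    - [0, 0, 0]
    - [0, 0, -0.15]
    - [0, 0, -0.15]
    - [0, 0, -0.1]
    - [0, 0, 0]
  rot:
    - [0, 0, 0]
    - [0, 0, 0]
    - [0, 0, 0]
    - [0, 0, 0]
    - [0, 0, 0]
    - [0, 0, 0]
    - [0, 0, 0]
  hand: [1, 1, 1, 1, 1, 1, 1]

```text
clock: 12.9
position: [0.5662, 0.2723, 0.1386]
ee_rot: [0.001, 0.779, 0.627, 0.003]
contact_force: [-0.3, -0.2, -0.2]
width: 0.0851
gripper_force: 0.0
```

```bash
python3 go.py .642 -.1775 .13 -12.4
python3 - <<'E'
from h import *
c=cam("side"); save(c,"s4.png"); w=cam("wrist"); save(w,"w4.png")
th=np.linspace(0,6.28,25)
for n,c in(("side",c),("wrist",w)):
    hsv=cv2.cvtColor(c["px"],cv2.COLOR_RGB2HSV); m=((hsv[...,0]<12)&(hsv[...,1]>120)).astype(np.uint8)
    k,l,st,ce=cv2.connectedComponentsWithStats(m)
    for i in range(1,k):
        if st[i,4]>150: print(n,st[i].tolist())
    for P in((.5644,.2714),(.5528,.2187)):
        q=np.vstack([proj(c,np.c_[P[0]+r*np.cos(th),P[1]+r*np.sin(th),0*th+z]) for r,z in((.025,.066),(.025,.05),(.018,.006))]);print("pred",q.min(0).round(),(q.max(0)-q.min(0)).round())
E
```

```text
pos [0.5662 0.2723 0.1386] d/0.3 [-1.4112  0.5663  0.025 ] rot [ 0.0049 -0.0045  0.0015] rows 7.3 F [-0.3 -0.2 -0.2] w 0.0851 g 0.0 t 12.9
side [305, 170, 15, 22, 260]
side [168, 201, 63, 72, 3370]
side [275, 319, 39, 45, 726]
pred [274. 340.] [27. 34.]
pred [287. 319.] [26. 34.]
wrist [276, 201, 78, 144, 8953]
wrist [581, 329, 59, 72, 2358]
pred [275. 189.] [79. 82.]
pred [277. 257.] [75. 88.]
```

Request:
apply_moves:
  xyz:
    - [-0.1764, 0.0708, 0]
    - [-0.1764, 0.0708, 0]
    - [-0.1764, 0.0708, 0]
    - [-0.1764, 0.0708, 0]
    - [-0.1764, 0.0708, 0]
    - [-0.1764, 0.0708, 0]
    - [-0.1764, 0.0708, 0]
    - [-0.1764, 0.0708, 0]
  rot:
    - [0, 0, 0]
    - [0, 0, 0]
    - [0, 0, 0]
    - [0, 0, 0]
    - [0, 0, 0]
    - [0, 0, 0]
    - [0, 0, 0]
    - [0, 0, 0]
  hand: [1, 1, 1, 1, 1, 1, 1, 1]

```text
clock: 14.0
position: [0.639, -0.1796, 0.1327]
ee_rot: [-0.002, 0.779, 0.627, -0.0]
contact_force: [0.7, -0.0, 0.7]
width: 0.0854
gripper_force: 0.0
```

Request:
apply_moves:
  xyz:
    - [0, 0, 0]
    - [0, 0, 0]
  rot:
    - [0, 0, 0]
    - [0, 0, 0]
  hand: [1, 1]

```text
clock: 14.25
position: [0.6388, -0.1776, 0.1331]
ee_rot: [-0.003, 0.779, 0.627, -0.0]
contact_force: [-0.3, 0.0, -0.5]
width: 0.0855
gripper_force: 0.0
```

```bash
python3 - <<'E'
from h import *
w=cam("wrist"); save(w,"w5.png")
th=np.linspace(0,6.28,25)
hsv=cv2.cvtColor(w["px"],cv2.COLOR_RGB2HSV); m=((hsv[...,0]<12)&(hsv[...,1]>120)).astype(np.uint8)
k,l,st,ce=cv2.connectedComponentsWithStats(m)
for i in range(1,k):
    if st[i,4]>150: print(st[i].tolist())
for P in((.642,-.1775),):
    q=np.vstack([proj(w,np.c_[P[0]+r*np.cos(th),P[1]+r*np.sin(th),0*th+z]) for r,z in((.025,.06),(.025,.044),(.018,0))]);print("pred",q.min(0).round(),(q.max(0)-q.min(0)).round())
E
python3 go.py .642 -.1775 .0115 -12.4
```

```text
[281, 188, 79, 80, 4791]
[43, 226, 98, 127, 3044]
[176, 379, 31, 38, 622]
pred [281. 187.] [79. 81.]
pos [ 0.639  -0.177   0.1336] d/0.3 [-0.0007  0.0114  0.407 ] rot [-0.0031 -0.0027  0.0017] rows 2.0 F [-0.7 -0.3 -1.2] w 0.0858 g 0.0 t 14.3
```

Request:
apply_moves:
  xyz:
    - [-0.001, 0.011, 0.12]
    - [0, 0, 0.12]
    - [0, 0, 0.12]
    - [0, 0, 0.046]
    - [0, 0, 0]
    - [0, 0, 0]
    - [0, 0, 0]
    - [0, 0, 0]
  rot:
    - [0, 0, 0]
    - [0, 0, 0]
    - [0, 0, 0]
    - [0, 0, 0]
    - [0, 0, 0]
    - [0, 0, 0]
    - [0, 0, 0]
    - [0, 0, 0]
  hand: [1, 1, 1, 1, 1, -1, -1, -1]
  force: 25

```text
clock: 15.3
position: [0.6442, -0.1795, 0.0154]
ee_rot: [0.001, 0.779, 0.627, 0.001]
contact_force: [-1.8, 0.8, 5.4]
width: 0.0482
gripper_force: 25.2
```

Request:
apply_moves:
  xyz:
    - [0, 0, 0]
    - [0, 0, -0.05]
    - [0, 0, -0.13]
    - [0, 0, -0.14]
    - [0, 0, -0.11]
    - [0, 0, 0]
  rot:
    - [0, 0, 0]
    - [0, 0, 0]
    - [0, 0, 0]
    - [0, 0, 0]
    - [0, 0, 0]
    - [0, 0, 0]
  hand: [-1, -1, -1, -1, -1, -1]

```text
clock: 16.05
position: [0.6454, -0.1801, 0.1467]
ee_rot: [0.003, 0.779, 0.627, 0.003]
contact_force: [-0.1, -0.3, -0.6]
width: 0.048
gripper_force: 26.1
```

```bash
python3 go.py .5412 .1659 .14 -12.4
```

```text
pos [ 0.6454 -0.1801  0.1467] d/0.3 [ 1.0528 -0.5857  0.018 ] rot [ 0.0075 -0.0003  0.0014] rows 5.8 F [-0.1 -0.3 -0.6] w 0.048 g 26.1 t 16.05
```

Request:
apply_moves:
  xyz:
    - [0.1316, -0.0732, 0]
    - [0.1316, -0.0732, 0]
    - [0.1316, -0.0732, 0]
    - [0.1316, -0.0732, 0]
    - [0.1316, -0.0732, 0]
    - [0.1316, -0.0732, 0]
    - [0.1316, -0.0732, 0]
    - [0.1316, -0.0732, 0]
  rot:
    - [0, 0, 0]
    - [0, 0, 0]
    - [0, 0, 0]
    - [0, 0, 0]
    - [0, 0, 0]
    - [0, 0, 0]
    - [0, 0, 0]
    - [0, 0, 0]
  hand: [-1, -1, -1, -1, -1, -1, -1, -1]

```text
clock: 17.05
position: [0.5374, 0.168, 0.1417]
ee_rot: [-0.001, 0.779, 0.627, -0.0]
contact_force: [-0.7, 0.3, -1.4]
width: 0.0483
gripper_force: 26.2
```

Request:
apply_moves:
  xyz:
    - [0, 0, 0]
    - [0, 0, 0]
  rot:
    - [0, 0, 0]
    - [0, 0, 0]
  hand: [-1, -1]

```text
clock: 17.3
position: [0.5384, 0.1665, 0.1421]
ee_rot: [-0.001, 0.779, 0.627, -0.0]
contact_force: [0.1, 0.4, -0.4]
width: 0.0483
gripper_force: 26.2
```

```bash
python3 go.py .5412 .1659 .026 -12.4
```

```text
pos [0.5384 0.1665 0.1421] d/0.3 [-1.000e-04  9.900e-03  3.869e-01] rot [-0.0011 -0.0004  0.0022] rows 1.9 F [ 0.1  0.4 -0.4] w 0.0483 g 26.2 t 17.3
```

Request:
apply_moves:
  xyz:
    - [0, 0.006, 0.1]
    - [0, 0, 0.1]
    - [0, 0, 0.1]
    - [0, 0, 0.05]
    - [0, 0, 0.02]
    - [0, 0, 0.01]
    - [0, 0, 0]
  rot:
    - [0, 0, 0]
    - [0, 0, 0]
    - [0, 0, 0]
    - [0, 0, 0]
    - [0, 0, 0]
    - [0, 0, 0]
    - [0, 0, 0]
  hand: [-1, -1, -1, -1, -1, -1, -1]

```text
clock: 18.18
position: [0.5414, 0.1666, 0.0296]
ee_rot: [-0.0, 0.779, 0.627, 0.001]
contact_force: [0.1, -0.6, -1.2]
width: 0.0483
gripper_force: 26.2
```

Request:
apply_moves:
  xyz:
    - [0, 0, 0.006]
    - [0, 0, 0.006]
    - [0, 0, 0]
  rot:
    - [0, 0, 0]
    - [0, 0, 0]
    - [0, 0, 0]
  hand: [-1, -1, -1]

```text
clock: 18.55
position: [0.5407, 0.1667, 0.0253]
ee_rot: [-0.001, 0.779, 0.627, 0.001]
contact_force: [0.7, 0.8, -1.6]
width: 0.0483
gripper_force: 26.2
```

Request:
apply_moves:
  xyz:
    - [0, -0.001, 0.005]
    - [0, 0, 0.005]
    - [0, 0, 0]
  rot:
    - [0, 0, 0]
    - [0, 0, 0]
    - [0, 0, 0]
  hand: [-1, -1, -1]

```text
clock: 18.92
position: [0.5403, 0.1667, 0.0221]
ee_rot: [-0.001, 0.779, 0.627, 0.0]
contact_force: [0.2, 0.5, -0.4]
width: 0.0483
gripper_force: 26.2
```

Request:
apply_moves:
  xyz:
    - [0, 0, 0.005]
    - [0, 0, 0]
  rot:
    - [0, 0, 0]
    - [0, 0, 0]
  hand: [-1, -1]

```text
clock: 19.18
position: [0.5406, 0.1669, 0.0215]
ee_rot: [-0.0, 0.779, 0.627, 0.001]
contact_force: [-2.0, -0.0, 4.0]
width: 0.0486
gripper_force: 26.6
```

Request:
apply_moves:
  xyz:
    - [0, 0, 0]
    - [0, 0, 0]
    - [0, 0, 0]
    - [0, 0, -0.15]
    - [0, 0, -0.15]
    - [0, 0, -0.15]
    - [0, 0, -0.15]
    - [0, 0, 0]
  rot:
    - [0, 0, 0]
    - [0, 0, 0]
    - [0, 0, 0]
    - [0, 0, 0]
    - [0, 0, 0]
    - [0, 0, 0]
    - [0, 0, 0]
    - [0, 0, 0]
  hand: [1, 1, 1, 1, 1, 1, 1, 1]

```text
clock: 20.18
position: [0.5431, 0.1669, 0.205]
ee_rot: [0.002, 0.779, 0.627, 0.005]
contact_force: [0.3, -0.5, -0.4]
width: 0.0855
gripper_force: 0.0
```

```bash
python3 go.py .46 -.245 .19 -12.4
python3 - <<'E'
from h import *
from scipy.optimize import least_squares
c=cam("side"); save(c,"s6.png"); w=cam("wrist"); save(w,"w6.png")
th=np.linspace(0,6.28,25)
for n,c in(("side",c),("wrist",w)):
    hsv=cv2.cvtColor(c["px"],cv2.COLOR_RGB2HSV); m=((hsv[...,0]<12)&(hsv[...,1]>120)).astype(np.uint8)
    k,l,st,ce=cv2.connectedComponentsWithStats(m)
    for i in range(1,k):
        if st[i,4]>150: print(n,st[i].tolist())
    for P in((.5644,.2714),(.5528,.2187),(.5412,.1659)):
        q=np.vstack([proj(c,np.c_[P[0]+r*np.cos(th),P[1]+r*np.sin(th),0*th+z]) for r,z in((.025,.066),(.025,.05),(.018,.006))]);print("pred",q.min(0).round(),(q.max(0)-q.min(0)).round())
E
```

```text
pos [0.5431 0.1669 0.205 ] d/0.3 [-1.4006  0.0218  0.0431] rot [ 0.0079 -0.0047  0.0015] rows 6.7 F [ 0.3 -0.5 -0.4] w 0.0855 g 0.0 t 20.175
side [168, 201, 63, 72, 3349]
side [275, 300, 52, 63, 1267]
pred [274. 340.] [27. 34.]
pred [287. 319.] [26. 34.]
pred [300. 298.] [25. 33.]
wrist [281, 28, 68, 72, 3772]
wrist [281, 108, 66, 67, 3377]
wrist [278, 175, 64, 63, 3108]
wrist [562, 198, 78, 152, 7915]
pred [280.  28.] [69. 73.]
pred [281. 106.] [67. 68.]
pred [282. 176.] [64. 65.]
```

All three pots stand where predicted, within about 3 mm. Next, the bar.

Request:
apply_moves:
  xyz:
    - [-0.175, 0.0027, 0]
    - [-0.175, 0.0027, 0]
    - [-0.175, 0.0027, 0]
    - [-0.175, 0.0027, 0]
    - [-0.175, 0.0027, 0]
    - [-0.175, 0.0027, 0]
    - [-0.175, 0.0027, 0]
    - [-0.175, 0.0027, 0.04]
  rot:
    - [0, 0, 0]
    - [0, 0, 0]
    - [0, 0, 0]
    - [0, 0, 0]
    - [0, 0, 0]
    - [0, 0, 0]
    - [0, 0, 0]
    - [0, 0, 0]
  hand: [1, 1, 1, 1, 1, 1, 1, 1]

```text
clock: 21.28
position: [0.4563, -0.2467, 0.1868]
ee_rot: [-0.001, 0.779, 0.627, 0.001]
contact_force: [0.7, 0.4, -0.3]
width: 0.0855
gripper_force: 0.0
```

Request:
apply_moves:
  xyz:
    - [0, 0, 0]
    - [0, 0, 0]
    - [0, 0, 0]
    - [0, 0, 0]
    - [0, 0, 0]
    - [0, 0, 0]
  rot:
    - [0, 0, -0.135]
    - [0, 0, -0.135]
    - [0, 0, -0.135]
    - [0, 0, -0.135]
    - [0, 0, 0]
    - [0, 0, 0]
  hand: [1, 1, 1, 1, 1, 1]

```text
clock: 22.02
position: [0.4566, -0.2449, 0.1871]
ee_rot: [-0.001, 0.574, 0.819, 0.001]
contact_force: [0.3, 0.1, 0.0]
width: 0.0852
gripper_force: 0.0
```

```bash
python3 go.py .46 -.245 .13 20;python3 - <<'E'
from h import *
from scipy.optimize import least_squares
w=cam("wrist"); save(w,"w7.png")
hsv=cv2.cvtColor(w["px"],cv2.COLOR_RGB2HSV)
mo=((hsv[...,0]>6)&(hsv[...,0]<20)&(hsv[...,1]>190)&(hsv[...,2]>100)).astype(np.uint8)
k,l,st,ce=cv2.connectedComponentsWithStats(mo); i=1+np.argmax(st[1:,4]); print(st[i])
ct=max(cv2.findContours((l==i).astype(np.uint8),cv2.RETR_EXTERNAL,cv2.CHAIN_APPROX_NONE)[0],key=cv2.contourArea)
h=cv2.convexHull(ct).reshape(-1,2)
def sil(p):
    a=p[2]; B=np.array([[x,y,z] for x in(-.008,.008) for y in(-.03,.03) for z in(.012,.038)])
    Rz=np.array([[np.cos(a),-np.sin(a),0],[np.sin(a),np.cos(a),0],[0,0,1]])
    return cv2.convexHull(proj(w,B@Rz.T+[p[0],p[1],0]).astype(np.float32))
def f(p): 
    s=sil(p); return [cv2.pointPolygonTest(s,(float(a),float(b)),True) for a,b in cv2.approxPolyDP(h,.0,True).reshape(-1,2)]
r=least_squares(f,[.46,-.245,np.radians(20)],diff_step=1e-3,x_scale=[.01,.01,.1]); print(r.x[:2].round(4),np.degrees(r.x[2]).round(2),np.abs(r.fun).mean().round(2))
mb=((w["px"].astype(int).sum(2)<190)).astype(np.uint8); 
print(np.round(cv2.minAreaRect(ct)[0]),cv2.minAreaRect(ct)[1:], at(w,cv2.boxPoints(cv2.minAreaRect(ct)),.038).round(4).tolist())
v=w["px"].copy(); cv2.polylines(v,[sil(r.x).astype(int)],True,(0,255,255),1); cv2.imwrite("pics/w7v.png",v[:,:,::-1])
E
```

```text
pos [ 0.4566 -0.2449  0.1871] d/0.3 [-0.0047  0.0105  0.1902] rot [-0.0003 -0.0029 -0.0004] rows 0.9 F [0.3 0.1 0. ] w 0.0852 g 0.0 t 22.025
[ 315  164   19   75 1409]
[ 0.4627 -0.2411] 20.26 0.89
[324. 201.] ((74.0, 18.0), 90.0) [[0.4455, -0.2123, 0.038], [0.4588, -0.2075, 0.038], [0.4803, -0.2646, 0.038], [0.4663, -0.2696, 0.038]]
```

View pics/w7v.png

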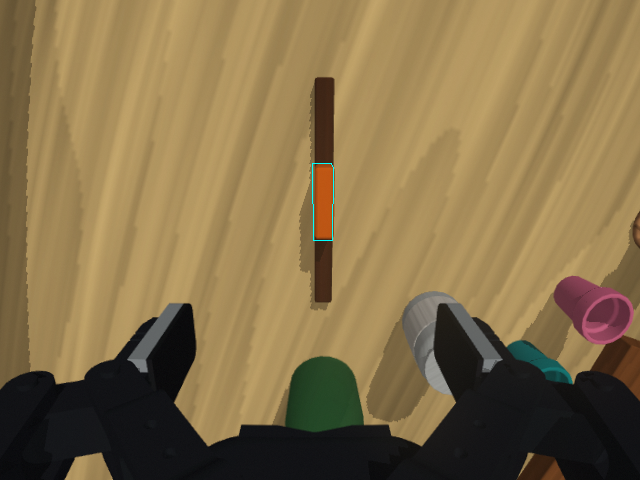

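The overlay fits the grip well: bar centre (0.4627, -0.2411), turned 20.3°, and the tin and mister are clear of the fingers. I descend with the tip offset allowed for.

```bash
python3 go.py .4627 -.2411 -.004 20.26
python3 - <<'E'
from h import *
w=load("w7.png"); print(at(w,[(324,78),(323,302)],[.012,.012]).mean(0), at(w,[(324,78),(323,302)],.012))
E
```

```text
pos [ 0.4568 -0.245   0.1873] d/0.3 [0.0039 0.023  0.6378] rot [-0.     -0.0025 -0.0044] rows 3.1 F [-0.5  0.2 -0.4] w 0.085 g 0.0 t 22.075
[ 0.46355369 -0.24019637  0.012     ] [[ 0.42956556 -0.14687911  0.012     ]
 [ 0.49754182 -0.33351362  0.012     ]]
```

Request:
apply_moves:
  xyz:
    - [0.004, 0.018, 0.13]
    - [0, 0, 0.13]
    - [0, 0, 0.13]
    - [0, 0, 0.13]
    - [0, 0, 0.08]
    - [0, 0, 0.035]
    - [0, 0, 0]
    - [0, 0, 0]
  rot:
    - [0, 0, -0.0044]
    - [0, 0, 0]
    - [0, 0, 0]
    - [0, 0, 0]
    - [0, 0, 0]
    - [0, 0, 0]
    - [0, 0, 0]
    - [0, 0, 0]
  hand: [1, 1, 1, 1, 1, 1, 1, 1]

```text
clock: 23.08
position: [0.4628, -0.2426, -0.0014]
ee_rot: [0.001, 0.571, 0.821, 0.001]
contact_force: [0.2, -0.6, 0.0]
width: 0.0856
gripper_force: 0.0
```

Request:
apply_moves:
  xyz:
    - [0, 0, 0]
    - [0, 0, 0]
    - [0, 0, 0]
    - [0, 0, 0]
    - [0, 0, 0]
  rot:
    - [0, 0, 0]
    - [0, 0, 0]
    - [0, 0, 0]
    - [0, 0, 0]
    - [0, 0, 0]
  hand: [-1, -1, -1, -1, -1]
  force: 40

```text
clock: 23.7
position: [0.4621, -0.2421, -0.0021]
ee_rot: [-0.0, 0.571, 0.821, 0.001]
contact_force: [0.9, 0.6, 2.7]
width: 0.0142
gripper_force: 40.7
```

```bash
python3 go.py .4627 -.2411 .1 20.26
```

```text
pos [ 0.4621 -0.2421 -0.0021] d/0.3 [ 0.0027  0.0034 -0.3402] rot [ 0.0013 -0.001   0.0013] rows 1.6 F [0.9 0.6 2.7] w 0.0142 g 40.7 t 23.7
```

Request:
apply_moves:
  xyz:
    - [0, 0, -0.04]
    - [0, 0, -0.13]
    - [0, 0, -0.13]
    - [0, 0, -0.13]
    - [0, 0, -0.13]
    - [0, 0, 0]
    - [0, 0, 0]
    - [0, 0, 0]
  rot:
    - [0, 0, 0]
    - [0, 0, 0]
    - [0, 0, 0]
    - [0, 0, 0]
    - [0, 0, 0.13]
    - [0, 0, 0.13]
    - [0, 0, 0.13]
    - [0, 0, 0.135]
  hand: [-1, -1, -1, -1, -1, -1, -1, -1]

```text
clock: 24.7
position: [0.4614, -0.2421, 0.166]
ee_rot: [-0.001, 0.774, 0.633, 0.001]
contact_force: [-0.3, 0.1, -1.3]
width: 0.0148
gripper_force: 40.2
```

```bash
python3 go.py .5487 .1899 .16 -11.3
```

```text
pos [ 0.4614 -0.2421  0.166 ] d/0.3 [1.469e+00 3.000e-04 2.240e-02] rot [-0.0002 -0.0014 -0.0019] rows 7.1 F [-0.3  0.1 -1.3] w 0.0148 g 40.2 t 24.7
```

Request:
apply_moves:
  xyz:
    - [0.12, 0, 0]
    - [0.18, 0, 0]
    - [0.18, 0, 0]
    - [0.18, 0, 0]
    - [0.18, 0, 0]
    - [0.18, 0, 0]
    - [0.18, 0, 0]
    - [0.12, 0, 0]
  rot:
    - [0, 0, 0]
    - [0, 0, 0]
    - [0, 0, 0]
    - [0, 0, 0]
    - [0, 0, 0]
    - [0, 0, 0]
    - [0, 0, 0]
    - [0, 0, 0]
  hand: [-1, -1, -1, -1, -1, -1, -1, -1]

```text
clock: 25.7
position: [0.5382, 0.1486, 0.1665]
ee_rot: [-0.001, 0.772, 0.636, 0.001]
contact_force: [0.4, -0.2, -0.5]
width: 0.0145
gripper_force: 40.2
```

Request:
apply_moves:
  xyz:
    - [0.09, 0, 0]
    - [0.04, 0, 0]
    - [0.015, 0, 0]
    - [0, 0, 0]
    - [0, 0, 0]
  rot:
    - [0, 0, 0]
    - [0, 0, 0]
    - [0, 0, 0]
    - [0, 0, 0]
    - [0, 0, 0]
  hand: [-1, -1, -1, -1, -1]

```text
clock: 26.32
position: [0.5467, 0.1879, 0.1664]
ee_rot: [-0.0, 0.773, 0.635, 0.0]
contact_force: [-0.2, -0.8, -0.7]
width: 0.0142
gripper_force: 40.2
```

```bash
python3 go.py .5487 .1899 .10 -11.3
```

```text
pos [0.5467 0.1879 0.1664] d/0.3 [0.0077 0.0054 0.2213] rot [-0.0001 -0.001   0.0015] rows 1.1 F [-0.2 -0.8 -0.7] w 0.0142 g 40.2 t 26.325
```

Request:
apply_moves:
  xyz:
    - [0.005, 0.003, 0.1]
    - [0, 0, 0.08]
    - [0, 0, 0.035]
    - [0, 0, 0]
    - [0, 0, 0]
  rot:
    - [0, 0, 0]
    - [0, 0, 0]
    - [0, 0, 0]
    - [0, 0, 0]
    - [0, 0, 0]
  hand: [-1, -1, -1, -1, -1]

```text
clock: 26.95
position: [0.5489, 0.1903, 0.1029]
ee_rot: [-0.0, 0.773, 0.635, 0.002]
contact_force: [0.2, -0.2, -1.5]
width: 0.0145
gripper_force: 40.2
```

```bash
python3 go.py .5487 .1899 .0765 -11.3
python3 - <<'E'
from h import *
w=cam("wrist"); save(w,"w8.png"); s=cam("side"); save(s,"s8.png"); t=cam("top"); save(t,"t8.png")
W=np.zeros((600,800,3),np.uint8); W[:300,:400]=cv2.resize(w["px"],(400,300)); W[:,400:]=cv2.resize(s["px"][250:400,250:350],(400,600),interpolation=cv2.INTER_CUBIC); W[300:,:400]=cv2.resize(t["px"][215:305,145:265],(400,300),interpolation=cv2.INTER_CUBIC)
cv2.imwrite("pics/v8.png",W[:,:,::-1])
E
```

```text
pos [0.5489 0.1903 0.1029] d/0.3 [-0.0017 -0.0006  0.0878] rot [ 0.0018 -0.0023  0.0022] rows 0.4 F [ 0.2 -0.2 -1.5] w 0.0145 g 40.2 t 26.95
```

View pics/v8.png

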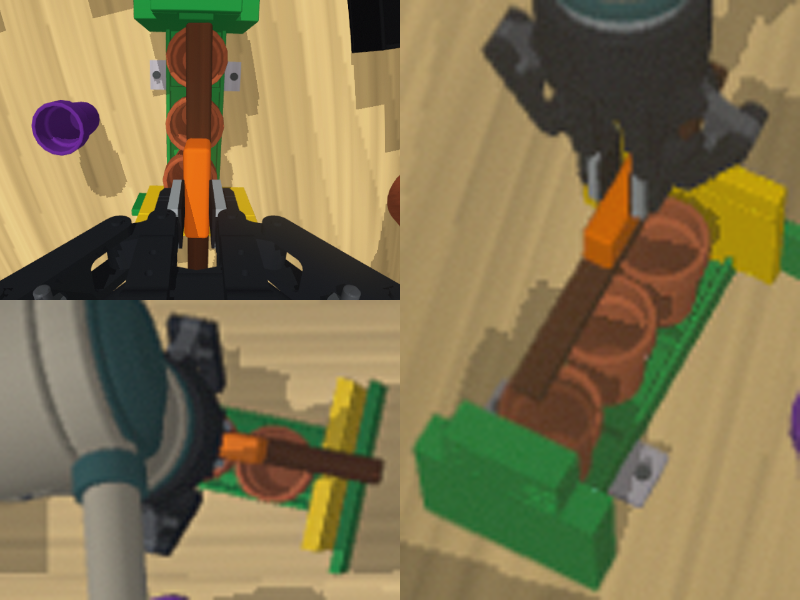

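The view shows the bar aligned over the row, its front end just short of the hood mouth and its rear end over the notch. I lower it in steps, watching the force.

Request:
apply_moves:
  xyz:
    - [0, 0, 0.04]
    - [0, 0, 0.015]
    - [0, 0, 0.01]
    - [0, 0, 0]
  rot:
    - [0, 0, 0]
    - [0, 0, 0]
    - [0, 0, 0]
    - [0, 0, 0]
  hand: [-1, -1, -1, -1]

```text
clock: 27.6
position: [0.5478, 0.1903, 0.0819]
ee_rot: [-0.001, 0.772, 0.635, 0.0]
contact_force: [-0.0, -0.5, -1.8]
width: 0.0137
gripper_force: 40.2
```

Request:
apply_moves:
  xyz:
    - [0, 0, 0.01]
    - [0, 0, 0.01]
    - [0, 0, 0.01]
    - [0, 0, 0]
  rot:
    - [0, 0, 0]
    - [0, 0, 0]
    - [0, 0, 0]
    - [0, 0, 0]
  hand: [-1, -1, -1, -1]

```text
clock: 28.1
position: [0.5478, 0.1903, 0.073]
ee_rot: [-0.001, 0.772, 0.635, 0.0]
contact_force: [-1.0, 0.7, -2.0]
width: 0.0143
gripper_force: 40.2
```

Request:
apply_moves:
  xyz:
    - [0, 0, 0.005]
    - [0.01, 0, 0]
    - [0.02, 0, 0]
    - [0.02, 0, 0]
    - [0, 0, 0]
  rot:
    - [0, 0, 0]
    - [0, 0, 0]
    - [0, 0, 0]
    - [0, 0, 0]
    - [0, 0, 0]
  hand: [-1, -1, -1, -1, -1]

```text
clock: 28.72
position: [0.5511, 0.2058, 0.0719]
ee_rot: [-0.0, 0.772, 0.635, 0.001]
contact_force: [1.2, -0.1, -1.4]
width: 0.0145
gripper_force: 40.2
```

```bash
python3 go.py .5536 .2144 .067 -11.3
```

```text
pos [0.5511 0.2058 0.0719] d/0.3 [0.0298 0.0026 0.0163] rot [ 0.0003 -0.0017  0.0033] rows 0.2 F [ 1.2 -0.1 -1.4] w 0.0145 g 40.2 t 28.725
```

Request:
apply_moves:
  xyz:
    - [0.015, 0.001, 0]
    - [0.014, 0, 0]
    - [0, 0, 0]
  rot:
    - [0, 0, 0]
    - [0, 0, 0]
    - [0, 0, 0]
  hand: [-1, -1, -1]

```text
clock: 29.1
position: [0.553, 0.2139, 0.0718]
ee_rot: [-0.0, 0.772, 0.635, 0.001]
contact_force: [-1.0, 0.2, -1.1]
width: 0.0143
gripper_force: 40.2
```

Request:
apply_moves:
  xyz:
    - [0, 0, 0.007]
    - [0, 0, 0.004]
    - [0, 0, 0]
  rot:
    - [0, 0, 0]
    - [0, 0, 0]
    - [0, 0, 0]
  hand: [-1, -1, -1]

```text
clock: 29.48
position: [0.5527, 0.2134, 0.0684]
ee_rot: [-0.001, 0.773, 0.635, 0.0]
contact_force: [0.0, -0.2, -1.2]
width: 0.0142
gripper_force: 40.2
```

Request:
apply_moves:
  xyz:
    - [0, 0, 0.005]
    - [0, 0, 0]
  rot:
    - [0, 0, 0]
    - [0, 0, 0]
  hand: [-1, -1]

```text
clock: 29.72
position: [0.5529, 0.2135, 0.067]
ee_rot: [-0.0, 0.772, 0.635, 0.001]
contact_force: [-0.1, 0.0, -1.2]
width: 0.0145
gripper_force: 40.2
```

Request:
apply_moves:
  xyz:
    - [0, 0, 0.004]
    - [0, 0, 0]
  rot:
    - [0, 0, 0]
    - [0, 0, 0]
  hand: [-1, -1]

```text
clock: 29.98
position: [0.5532, 0.2135, 0.0668]
ee_rot: [-0.0, 0.772, 0.635, 0.001]
contact_force: [-1.7, -0.4, 4.3]
width: 0.0143
gripper_force: 40.9
```

Request:
apply_moves:
  xyz:
    - [0, 0, 0.004]
    - [0, 0, 0]
  rot:
    - [0, 0, 0]
    - [0, 0, 0]
  hand: [-1, -1]

```text
clock: 30.22
position: [0.5534, 0.2135, 0.0667]
ee_rot: [0.0, 0.772, 0.635, 0.001]
contact_force: [-2.4, -2.2, 10.8]
width: 0.0147
gripper_force: 41.6
```

Contact came at underside height of about 68.8 mm, as expected for the seats. One more press, then ease off and release.

Request:
apply_moves:
  xyz:
    - [0, 0, 0.003]
    - [0, 0, 0]
  rot:
    - [0, 0, 0]
    - [0, 0, 0]
  hand: [-1, -1]

```text
clock: 30.48
position: [0.5536, 0.2135, 0.0666]
ee_rot: [0.0, 0.772, 0.635, 0.002]
contact_force: [-2.7, -2.3, 14.3]
width: 0.0148
gripper_force: 42.0
```

Request:
apply_moves:
  xyz:
    - [0, 0, -0.004]
    - [0, 0, 0]
    - [0, 0, 0]
    - [0, 0, 0]
    - [0, 0, 0]
  rot:
    - [0, 0, 0]
    - [0, 0, 0]
    - [0, 0, 0]
    - [0, 0, 0]
    - [0, 0, 0]
  hand: [-1, 0, 0, 0, 0]

```text
clock: 31.1
position: [0.5528, 0.2136, 0.0646]
ee_rot: [-0.001, 0.772, 0.635, 0.0]
contact_force: [-0.2, -0.7, 0.4]
width: 0.0426
gripper_force: 0.0
```

Request:
apply_moves:
  xyz:
    - [0, 0, -0.05]
    - [0, 0, -0.12]
    - [0, 0, -0.15]
    - [0, 0, -0.15]
    - [0, 0, -0.15]
    - [0, 0, -0.15]
    - [0, 0, 0]
    - [0, 0, 0]
  rot:
    - [0, 0, 0]
    - [0, 0, 0]
    - [0, 0, 0]
    - [0, 0, 0]
    - [0, 0, 0]
    - [0, 0, 0]
    - [0, 0, 0]
    - [0, 0, 0]
  hand: [0, 0, 0, 0, 0, 0, 0, 0]

```text
clock: 32.1
position: [0.5525, 0.2131, 0.2962]
ee_rot: [-0.0, 0.772, 0.635, 0.001]
contact_force: [-0.1, 0.1, 0.2]
width: 0.0426
gripper_force: 0.0
```

Run:
```python
from h import *
w=cam("wrist"); save(w,"w9.png"); s=cam("side"); save(s,"s9.png")
a0=-.2161
def toW(P): P=np.array(P,float)/1000; return P@np.array([[np.cos(a0),np.sin(a0),0],[-np.sin(a0),np.cos(a0),0],[0,0,1]])+[.5528,.2187,0]
for n,c in(("wrist",w),("side",s)):
    hsv=cv2.cvtColor(c["px"],cv2.COLOR_RGB2HSV)
    mo=((hsv[...,0]>6)&(hsv[...,0]<20)&(hsv[...,1]>190)&(hsv[...,2]>100)).astype(np.uint8)
    k,l,st,ce=cv2.connectedComponentsWithStats(mo)
    for i in range(1,k):
        if st[i,4]>60: print(n,st[i].tolist())
    for z in(69,72,78):
        B=[[1.7+x-.018*y,-3+y,z+h] for x in(-8,8) for y in(-30,30) for h in(12,38)]
        q=proj(c,toW(B)); print(" pred",z,q.min(0).round(1),(q.max(0)-q.min(0)).round(1))
    # rear bar end in wrist
print(status.get_state()["contact_force"],status.get_state()["clock"])
# dark bar pixels in the wrist view
B=[[1.7+x+.018*3-.018*y,-3+y,69+12] for x in(-8,8) for y in(-100,-85,-32,32,80)]
print("bar pred",proj(w,toW(B)).round().tolist())
d=(w["px"][...,0].astype(int)<110)&(w["px"][...,0]>w["px"][...,1]+15)&(w["px"][...,1]<70)
for v in range(90,330,20): 
    x=np.where(d[v,270:360])[0]+270; print(v,(x.min(),x.max(),len(x)) if len(x) else None,end=" ")
```

```text
wrist [308, 159, 19, 68, 1221]
 pred 69 [306.8 157.4] [18.1 68.9]
 pred 72 [306.8 157.7] [18.2 69.4]
 pred 78 [306.7 158.4] [18.5 70.5]
side [290, 304, 21, 33, 336]
 pred 69 [288.8 303.8] [21.9 34.9]
 pred 72 [288.7 303. ] [22. 35.]
 pred 78 [288.6 301.3] [22.1 35.1]
[-0.53944358 -0.05104854 -0.21697289] 32.2
bar pred [[308.0, 285.0], [308.0, 271.0], [307.0, 221.0], [307.0, 155.0], [307.0, 103.0], [323.0, 285.0], [323.0, 272.0], [324.0, 221.0], [324.0, 156.0], [325.0, 103.0]]
90 None 110 (np.int64(301), np.int64(330), 23) 130 (np.int64(294), np.int64(337), 34) 150 (np.int64(309), np.int64(326), 18) 170 (np.int64(301), np.int64(326), 3) 190 (np.int64(294), np.int64(328), 15) 210 (np.int64(299), np.int64(299), 1) 230 (np.int64(290), np.int64(333), 31) 250 (np.int64(309), np.int64(324), 16) 270 (np.int64(309), np.int64(323), 15) 290 None 310 None
```

Both views match the bar seated level at height 69, with the arm clear. Handing in.

```bash
python3 -c "
from rig import job; print(job.sign_off())"
```

```text
the job is handed in; nothing more can be done
None
```

The job is handed in, with no verdict returned: at the last look all three pots stood within about 3 mm of their cell centres, and the bar lay level on both seats, released about 4–5 mm from centre toward the plate, with the arm clear.

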